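Index the carving vise to its second click

TASK

Two small swivel vises are bolted to the bench. Turn the one that holds the half-carved wooden blank clockwise (seen from above) until its pointer clicks in at the second tick past the zero lug, and let go. Leave the empty vise as it stands.

Things in the scene. Friction and masses are not known exactly. Their poses are not given: they have to be found in the camera images.
- vise (a joint): swivel angle (rad) of the vise holding the blank, growing clockwise seen from above; 0 = pointer at the zero lug. Clicks every 0.3927 rad (22.5 deg); the second click past the lug is 0.785. Starts at or near click -1, 0 or +1; stops at 4 clicks either way. A sprung ball makes the clicks: each takes about 0.2 N m to pass, and let go within 8 deg of a click the head goes to it
- vise_base: round steel base under the vise with the blank, fixed to the bench, 128 mm across, 22 mm high, bolted ears at +-y; origin at its centre on the bench. Zero lug: a block 12 mm wide on its rim toward -x, reaching 83 mm from the axis, 27 mm high, with a line on top. Light ticks on the rim mark the clicks, four each side of the lug
- vise_mid (a point): point on the swivel axis, 66 mm above the bench, between the jaws holding the blank; turns with the head. z up; the pointer (light metal wedge) points along -x. Grip across y: jaws' outer faces at y = +-27.5 mm, 46 mm long in x, 33 to 75 mm above the bench. Blank 58 x 31 x 30 mm, clamped fast, top 83 mm above the bench. Clamp screw out to y = -60 mm, at most 43 mm above the bench
- spare (a joint): swivel angle (rad) of the empty vise, with the same sense and clicks; it starts at 0 and is to stay there. Empty vise: no blank, jaws 14 mm apart and 38 mm over their outer faces, tops 75 mm above the bench, on an equal fixed base about 0.2 to 0.55 m away; either vise may be the left one

How it is judged:
By the outcome, as a careful person would: the job done as asked, in the order asked, and still so for the second after the job is handed in, with the robot touching nothing.
It also fails if it takes over 32 s, if anything falls off the work surface, if the arm or the gripper's body presses on something with over 40 N, if the wrist force passes 120 N, or if a joint passes its speed limit or range.

ROBOT

A 6-joint arm with a two-finger parallel gripper is mounted at the origin on a cart in front of the work surface, level with it; the furniture and walls round the work are solid. World frame = base frame: x ahead of the robot, y to its left, z up, the work surface at z = 0. Lengths are in mm, angles in rad, forces in N, time in s.
With the tool pointing down it reaches from about 400 to 925 mm from the base axis. Payload 3.4 kg.
Tool frame: the origin (TCP) lies at the very end of the fingers, on their centre line; the grasp point (between the pads) lies 19 mm behind it (r.hold_point_z is the z of the grasp point in the tool frame, in mm); z points along the fingers, y is the line along which they close (so a half turn about z gives the same grasp; the last joint's range is limited). The gripper opens to 85 mm and grips with 20 to 120 N. Pads are 22 mm wide; open, the fingers measure 114 mm over their backs; the gripper's body (76 mm by 85 mm) begins 54 mm behind the grasp point. The pads swing forward as they close: fully open they stand 13 mm farther back than shut.
Start: joints at [-1.317, 0.307, 1.506, -0, 1.328, -0.073], TCP at [184.559, -544.582, 231.305] pointing down, gripper open.
Joint ranges: [-3.12, 3.12], [-1.05, 2.28], [0.14, 2.33], [-1.42, 4.57], [0.1, 2.73], [-2.68, 2.68]. Speed limits (rad/s): [2.57, 2.57, 3.14, 3.14, 3.14, 3.14].

INTERFACE

Orientations are given as a unit quaternion [w, x, y, z].
In Python, from plant import r gives the robot as it stands.
- The arm moves only by the tool arm_command, never from a script. Its argument "steps" is a list that holds one entry, the list of rows, each a list of 7 numbers: the closure, from -1 (fully open) to 1 (shut), then the shift along the world's x, y, z in mm, then the turn, a rotation vector about the world's x, y, z in rad. In form: [[[gripper, x, y, z, ax, ay, az], ...]]. A call has 1 to 5 rows; each row shifts and turns the commanded pose from where the row before left it; what a row does not reach is not made up. A row lasts 1/12 s, in which the tool goes at most 41.7 mm and 7.16 degrees, less where a joint would pass 70% of its speed; a pose out of reach is approached as far as the arm can. A call with a gripper value outside its range is refused whole. The fingers move at their own pace and stop on an object; "newtons" is the grip in N (left out, the last holds). Time passes only in rows, so rows that do not move let the fingers close. It gives the time, the measured TCP pose, the force, the opening and the grip force at its end, in the units of the state.
- r.sense(): the state, without advancing time (a new reading comes with each control period).
- r.snapshot(name): name is "side" or "top"; returns a dict with "img" (400x640x3 uint8, red, green, blue), "fx", "fy", "cx", "cy" (pixels), "k1" (the pictures are not rectified: a ray, as slopes to the right and down, at radius r is drawn at 1 + k1 r^2 times it, then the intrinsics apply), "R" (3x3) and "t" (3): a world point X has camera coordinates R X + t. Camera axes: x right, y down, z forward; pixel columns grow to the right and rows downward; lengths in mm; the calibration is good to about 2 mm. A picture is of the moment at which its call begins. There is no depth.
- r.hand_in(): hands the job in; it is judged then, once.
Trained networks look in a picture, given as the dict that the camera call returned (one of the last four; its "shot" number tells which), for a name from the list of things; names that differ only in an ending like _2 or _b are one class to them, and where a whole thing is asked for, a point or a joint stands for the part that bears it (a point fixed in the world has none). Each returns a list of dicts, best first, with "confidence" (0 to 1); they miss things now and then, are a little off and sometimes report something else, mostly with a low value. They report only what shows in the picture. A call takes as long as a camera call.
- r.look_for(picture, name): "rect" ([left, top, right, bottom] as shares, 0 to 1, of the picture: columns of its width, rows of its height, round what is visible of it).
- r.silhouettes(picture, name): "pixels" (400x640 bool, what is visible of it) and "rect" ([left, top, right, bottom] as shares, 0 to 1, of the picture: columns of its width, rows of its height, round what is visible of it).
The state is a dict: "t": time; "joint_positions": joint angles; "joint_velocities": joint speeds; "joint_efforts": joint torques, N m; "position": TCP position; "tool_rot": TCP orientation; "wrist_force": force on the tool from outside, world axes, zero at the start; "ft_torque": the same for the moment, N m; "opening": finger opening in mm; "grip_force": force on a finger pad.
Only numpy, scipy, OpenCV 4.12 (cv2) and the standard library are available. Lean on these libraries where they do the work, as an engineer would, in place of code of your own. Each camera call takes 0.05 s, during which the arm holds its last target. There are 200 camera calls.

## Working session

There is one attempt and no reset: what is moved stays moved. The work goes in short steps, Python scripts to look and compute and a tool call to move; the robot and the scene stay as the last step left them, time stands still between calls to the robot, and variables do not carry over. Pictures are saved under pics/ and viewed, at most 10 in all, crops included, and the job is handed in when it is done.

Besides the shell and the picture viewer there is one more tool, called after "Emit:" by a JSON object that holds its "api" and its "payload", one argument or row to a line. arm_command: Moves the arm, as the interface text tells. Its arguments: {"type":"object","properties":{"steps":{"type":"array","items":{"type":"array","items":{"type":"array","items":{"type":"number"}}}},"newtons":{"type":"number"}},"required":["steps"]}

```bash
mkdir -p pics; cat > h.py <<'E'
import numpy as np, cv2
from plant import r
def proj(s,X):
    X=np.atleast_2d(np.array(X,float)); c=X@np.array(s["R"]).T+np.array(s["t"])
    u=c[:,:2]/c[:,2:]; rr=(u**2).sum(1,keepdims=True); u=u*(1+s["k1"]*rr)
    return u*[s["fx"],s["fy"]]+[s["cx"],s["cy"]]
def back(s,px,z):
    px=np.atleast_2d(np.array(px,float)); d=(px-[s["cx"],s["cy"]])/[s["fx"],s["fy"]]; u=d.copy()
    for _ in range(20): u=d/(1+s["k1"]*(u**2).sum(1,keepdims=True))
    R=np.array(s["R"]);t=np.array(s["t"]); C=-R.T@t; v=np.c_[u,np.ones(len(u))]@R
    return C+v*((z-C[2])/v[:,2])[:,None]
def save(s,n,box=None,k=1):
    im=s["img"][:,:,::-1]
    if box: im=im[box[1]:box[3],box[0]:box[2]]
    cv2.imwrite(f"pics/{n}.png",cv2.resize(im,None,fx=k,fy=k,interpolation=cv2.INTER_CUBIC))
E
python3 - <<'E'
from h import *
for n in("top","side"):
    s=r.snapshot(n); save(s,n+"0")
    print(n,"cam at",-np.array(s["R"]).T@np.array(s["t"]))
    for k in("vise","vise_base","vise_mid","spare"):
        for d in r.silhouettes(s,k)[:3]:
            v,u=np.nonzero(d["pixels"]); print(k,round(d["confidence"],2),np.round(np.array(d["rect"])*[640,400,640,400]),u.mean(),v.mean(),back(s,[[u.mean(),v.mean()]],40).round())
E
```

```text
top cam at [ 429.6082122    -6.87290975 1029.4372918 ]
vise 0.75 [237. 175. 279. 219.] 256.11690496215306 198.90748528174936 [[554. 168.  40.]]
vise_base 0.67 [220. 173. 288. 232.] 256.0938552188552 201.78198653198652 [[548. 168.  40.]]
vise_mid 0.95 [235. 178. 282. 221.] 255.74365704286964 199.6509186351706 [[553. 169.  40.]]
spare 0.63 [415. 222. 460. 256.] 435.44380165289255 238.1818181818182 [[ 472. -251.   40.]]
side cam at [ 356.31773478 -774.67013533  450.9325515 ]
vise 0.75 [282. 162. 321. 190.] 300.89163237311385 178.90534979423867 [[555. 181.  40.]]
vise_base 0.9 [276. 162. 326. 205.] 300.16 186.1992857142857 [[542. 132.  40.]]
vise_mid 0.65 [287. 162. 325. 196.] 300.72966207759697 178.6683354192741 [[555. 183.  40.]]
spare 0.78 [277. 255. 331. 304.] 305.4469696969697 279.58820346320346 [[ 471. -259.   40.]]
```

View pics/top0.png

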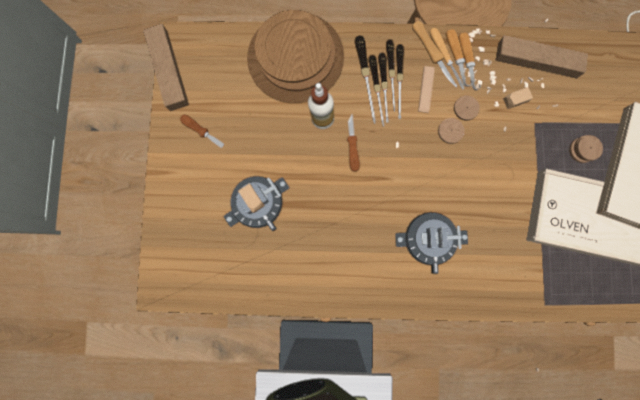

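View pics/side0.png

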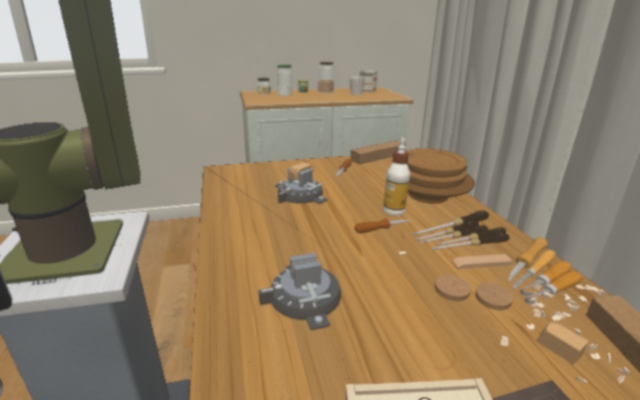

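The top view shows the blank's vise at about (256,202) and the empty one at (433,238). The base with the blank is yawed: its ears are at (232,218) and (281,186). I'll zoom in.

```bash
python3 - <<'E'
from h import *
s=r.snapshot("top"); save(s,"c1",(216,162,296,242),7.5)
for z in(0,22,66,83): print(z,back(s,[[256,202]],z).round(1))
E
```

```text
0 [[551.9 175.4   0. ]]
22 [[549.3 171.5  22. ]]
66 [[544.1 163.7  66. ]]
83 [[542.  160.7  83. ]]
```

View pics/c1.png

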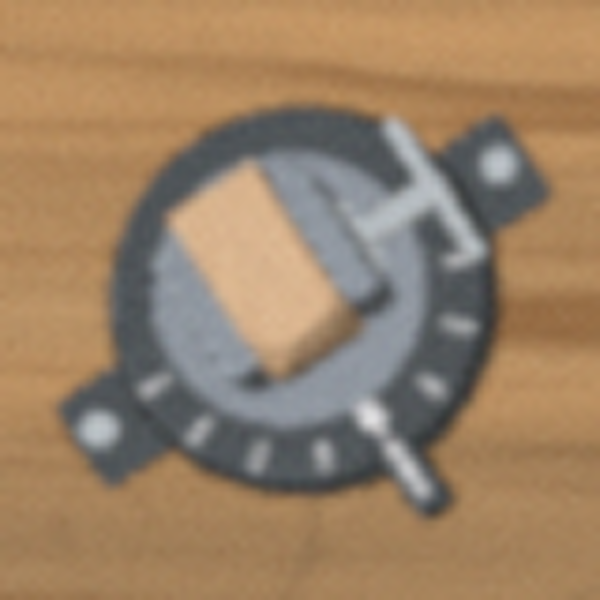

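```bash
python3 - <<'E'
from h import *
from scipy.optimize import least_squares
from scipy.spatial.transform import Rotation as Ro
s=r.snapshot("top")
c=lambda p:(np.array(p,float)+.5)/7.5-.5+[216,162]
tk=np.array([c(p) for p in [(432,388),(460,325),(325,458),(258,458),(200,432),(155,388)]]); k=np.array([-1,-2,1,2,3,4])
lug=c((430,508)); 
d0=back(s,[lug],27)[0][:2]-[549,171]; y0=np.arctan2(d0[1],d0[0])
def mod(p):
    a=p[2]-k*np.pi/8
    T=np.c_[p[0]+p[3]*np.cos(a),p[1]+p[3]*np.sin(a),0*a+22]
    L=[p[0]+83*np.cos(p[2]),p[1]+83*np.sin(p[2]),27]
    return np.vstack([T,L])
f=least_squares(lambda p:(proj(s,mod(p))-np.vstack([tk,lug])).ravel(),[549,171,y0,58])
print(f.x,f.fun.reshape(-1,2).round(2)); x,y,a,_=f.x
for z in(22,30,35):
    P=back(s,[c((370,415))],z)[0]; print("pointer",z,np.degrees(a-np.arctan2(P[1]-y,P[0]-x)),np.hypot(P[1]-y,P[0]-x))
E1=back(s,[c((98,430)),c((497,165))],8); print("ears mid",E1.mean(0),"lug dir from ears",np.degrees(np.arctan2(*(E1[0]-E1[1])[1::-1]))-270)
top=back(s,[c((258,160)),c((165,215)),c((358,325)),c((278,380))],83)
print("blank",top.round(1)); 
e=top[3]-top[1]; print("long dir",np.degrees(np.arctan2(e[1],e[0])))
st=r.sense(); q=st["tool_rot"]; print(st["position"],Ro.from_quat(np.roll(q,-1)).as_matrix().round(3),st["joint_positions"],st["t"]); print("lugdeg",np.degrees(a))
E
```

```text
[552.39694381 174.25921686  -2.53080198  53.72529572] [[ 0.09 -0.17]
 [-0.16  0.16]
 [-0.11  0.03]
 [ 0.08 -0.  ]
 [-0.17  0.08]
 [-0.16 -0.25]
 [ 0.41  0.15]]
pointer 22 1.2047288859544676 46.155189734031204
pointer 30 0.4153289436819465 47.40348178134579
pointer 35 -0.05722300648154588 48.188041110560825
ears mid [552.89136921 175.80627676   8.        ] lug dir from ears -144.69137185385347
blank [[585.2 176.4  83. ]
 [567.9 203.8  83. ]
 [535.9 143.9  83. ]
 [518.8 167.3  83. ]]
long dir -143.33799994735966
[ 184.552956   -544.59278892  231.34499934] [[ 0.947  0.321  0.   ]
 [ 0.321 -0.947 -0.   ]
 [ 0.     0.    -1.   ]] [-1.31752527e+00  3.06739779e-01  1.50638529e+00  1.56426885e-05
  1.32839418e+00 -7.35122393e-02] 0.6
lugdeg -145.00427230709744
```

The pointer is at the lug (0), the axis is near (552.4, 173.8), and the lug points to -145°. Next I move above it at the present height, turning +0.285 rad.

Emit:
{"api": "arm_command", "payload": {
  "steps": [
    [[-1, 25, 34, 0, 0, 0, 0.057], [-1, 25, 34, 0, 0, 0, 0.057], [-1, 25, 34, 0, 0, 0, 0.057], [-1, 25, 34, 0, 0, 0, 0.057], [-1, 25, 34, 0, 0, 0, 0.057]]
  ]
}}

```text
t: 1.02
position: [308.6, -375.3, 231.5]
tool_rot: [0.0, 0.953, 0.302, 0.0]
wrist_force: [0.9, -0.4, 0.5]
opening: 85.3
grip_force: 0.0
```

Emit:
{"api": "arm_command", "payload": {
  "steps": [
    [[-1, 25, 34, 0, 0, 0, 0], [-1, 25, 34, 0, 0, 0, 0], [-1, 25, 34, 0, 0, 0, 0], [-1, 25, 34, 0, 0, 0, 0], [-1, 25, 34, 0, 0, 0, 0]]
  ]
}}

```text
t: 1.43
position: [432.3, -207.1, 231.7]
tool_rot: [0.0, 0.954, 0.301, 0.0]
wrist_force: [1.3, 0.2, 0.6]
opening: 85.4
grip_force: 0.0
```

Emit:
{"api": "arm_command", "payload": {
  "steps": [
    [[-1, 11.8, 37.8, 0, 0, 0, 0], [-1, 11.8, 37.8, 0, 0, 0, 0], [-1, 11.8, 37.8, 0, 0, 0, 0], [-1, 11.8, 37.8, 0, 0, 0, 0], [-1, 11.8, 37.8, 0, 0, 0, 0]]
  ]
}}

```text
t: 1.85
position: [490.7, -17.9, 231.6]
tool_rot: [0.0, 0.954, 0.301, 0.0]
wrist_force: [1.1, -0.4, 0.4]
opening: 85.2
grip_force: 0.0
```

Emit:
{"api": "arm_command", "payload": {
  "steps": [
    [[-1, 11.8, 37.8, 0, 0, 0, 0], [-1, 11.8, 37.8, 0, 0, 0, 0], [-1, 11.8, 37.8, 0, 0, 0, 0], [-1, 11.8, 37.8, 0, 0, 0, 0], [-1, 11.8, 37.8, 0, 0, 0, 0]]
  ]
}}

```text
t: 2.27
position: [549.6, 171.2, 231.5]
tool_rot: [0.0, 0.954, 0.301, 0.0]
wrist_force: [1.4, -0.6, 0.6]
opening: 85.6
grip_force: 0.0
```

Emit:
{"api": "arm_command", "payload": {
  "steps": [
    [[-1, 0, 0, 0, 0, 0, 0], [-1, 0, 0, 0, 0, 0, 0]]
  ]
}}

```text
t: 2.43
position: [549.7, 171.2, 231.0]
tool_rot: [0.0, 0.953, 0.303, -0.0]
wrist_force: [0.2, 0.1, -0.8]
opening: 85.5
grip_force: 0.0
```

Emit:
{"api": "arm_command", "payload": {
  "steps": [
    [[-1, 2.7, 2.6, -25, 0, 0, 0], [-1, 0, 0, -30, 0, 0, 0], [-1, 0, 0, -30, 0, 0, 0], [-1, 0, 0, -25, 0, 0, 0], [-1, 0, 0, 0, 0, 0, 0]]
  ]
}}

```text
t: 2.85
position: [547.5, 169.0, 116.5]
tool_rot: [-0.0, 0.954, 0.3, -0.006]
wrist_force: [-0.2, 0.5, -0.0]
opening: 85.4
grip_force: 0.0
```

```bash
python3 - <<'E'
from h import *
s=r.snapshot("side"); t=r.snapshot("top")
a=cv2.resize(s["img"][130:220,250:350,::-1],None,fx=4,fy=4,interpolation=2);b=cv2.resize(t["img"][150:240,210:310,::-1],None,fx=4,fy=4,interpolation=2)
cv2.imwrite("pics/d.png",np.hstack([a,b]))
E
```

```text
(no output)
```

View pics/d.png

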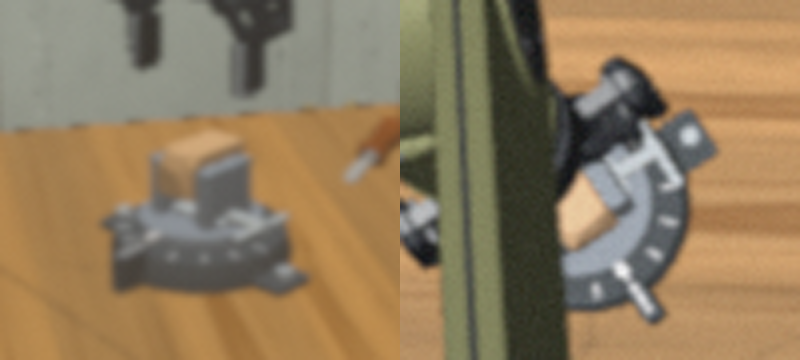

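The side crop shows the open fingers above, straddling the jaws, with the blank at about (200,160). The top crop shows the fingers on either side along the jaw normal. The TCP lags in xy, so I'll let it settle and then correct.

Emit:
{"api": "arm_command", "payload": {
  "steps": [
    [[-1, 0, 0, 0, 0, 0, 0], [-1, 0, 0, 0, 0, 0, 0]]
  ]
}}

```text
t: 3.12
position: [553.7, 171.5, 123.5]
tool_rot: [0.0, 0.954, 0.301, 0.002]
wrist_force: [-0.7, -0.8, 0.0]
opening: 85.7
grip_force: 0.0
```

```bash
python3 - <<'E'
from h import *
print(r.sense())
E
```

```text
{'t': 3.1167, 'joint_positions': array([ 2.27582751e-01,  4.11135575e-01,  1.64247522e+00, -1.41317254e-04,
        1.08397840e+00,  1.18735868e+00]), 'joint_velocities': array([ 0.00423042, -0.00399053,  0.00041222,  0.002619  , -0.00309123,
        0.00077611]), 'joint_efforts': array([-8.57432722e-02, -4.76643920e+01, -2.08233207e+01, -7.99863017e-03,
        2.65845889e-02, -1.88027414e-03]), 'position': array([553.72222661, 171.50866875, 123.49458194]), 'tool_rot': array([2.18158084e-04, 9.53681801e-01, 3.00810592e-01, 1.99078775e-03]), 'wrist_force': array([-0.66341437, -0.82660654,  0.00365035]), 'ft_torque': array([0.03561251, 0.01807535, 0.01230692]), 'grip_force': 0.0, 'opening': 85.66336173257346}
```

Emit:
{"api": "arm_command", "payload": {
  "steps": [
    [[-1, -1, 2, -20, 0, 0, 0], [-1, 0, 0, -20, 0, 0, 0], [-1, 0, 0, -16, 0, 0, 0], [-1, 0, 0, -12, 0, 0, 0], [-1, 0, 0, -8, 0, 0, 0]]
  ]
}}

```text
t: 3.53
position: [551.8, 173.8, 45.8]
tool_rot: [0.0, 0.954, 0.301, 0.001]
wrist_force: [0.1, 0.3, -0.4]
opening: 85.4
grip_force: 0.0
```

Emit:
{"api": "arm_command", "payload": {
  "steps": [
    [[-1, 0, 0, 0, 0, 0, 0], [-1, 0, 0, 0, 0, 0, 0], [-1, 0, 0, 0, 0, 0, 0]]
  ]
}}

```text
t: 3.78
position: [552.2, 174.0, 46.6]
tool_rot: [0.0, 0.954, 0.301, 0.001]
wrist_force: [-0.0, 0.9, 0.6]
opening: 85.8
grip_force: 0.0
```

Emit:
{"api": "arm_command", "payload": {
  "steps": [
    [[1, 0, 0, 0, 0, 0, 0], [1, 0, 0, 0, 0, 0, 0], [1, 0, 0, 0, 0, 0, 0], [1, 0, 0, 0, 0, 0, 0], [1, 0, 0, 0, 0, 0, 0]]
  ],
  "newtons": 40
}}

```text
t: 4.2
position: [551.6, 173.9, 46.3]
tool_rot: [0.0, 0.954, 0.301, 0.001]
wrist_force: [-1.8, 0.4, 5.4]
opening: 54.4
grip_force: 43.2
```

Emit:
{"api": "arm_command", "payload": {
  "steps": [
    [[1, 0, 0, 0, 0, 0, 0], [1, 0, 0, 0, 0, 0, 0], [1, 0, 0, 0, 0, 0, 0], [1, 0, 0, 0, 0, 0, 0], [1, 0, 0, 0, 0, 0, 0]]
  ]
}}

```text
t: 4.62
position: [551.6, 173.9, 46.3]
tool_rot: [0.0, 0.954, 0.301, 0.001]
wrist_force: [-0.7, 0.1, 5.7]
opening: 54.3
grip_force: 43.2
```

Gripped at 54.4 mm with low wrist force. Now I turn clockwise 0.785 rad.

Emit:
{"api": "arm_command", "payload": {
  "steps": [
    [[1, 0, 0, 0, 0, 0, -0.05], [1, 0, 0, 0, 0, 0, -0.05], [1, 0, 0, 0, 0, 0, -0.05], [1, 0, 0, 0, 0, 0, -0.05], [1, 0, 0, 0, 0, 0, -0.05]]
  ],
  "newtons": 60
}}

```text
t: 5.03
position: [551.5, 174.1, 46.4]
tool_rot: [-0.0, 0.984, 0.179, 0.001]
wrist_force: [-1.4, 1.9, 7.8]
opening: 54.2
grip_force: 62.3
```

Emit:
{"api": "arm_command", "payload": {
  "steps": [
    [[1, 0, 0, 0, 0, 0, -0.06], [1, 0, 0, 0, 0, 0, -0.06], [1, 0, 0, 0, 0, 0, -0.06], [1, 0, 0, 0, 0, 0, -0.06], [1, 0, 0, 0, 0, 0, -0.06]]
  ]
}}

```text
t: 5.45
position: [551.4, 174.3, 46.4]
tool_rot: [-0.0, 1.0, 0.03, 0.001]
wrist_force: [-2.1, 1.5, 6.9]
opening: 54.0
grip_force: 62.3
```

Emit:
{"api": "arm_command", "payload": {
  "steps": [
    [[1, 0, 0, 0, 0, 0, -0.06], [1, 0, 0, 0, 0, 0, -0.06], [1, 0, 0, 0, 0, 0, -0.06], [1, 0, 0, 0, 0, 0, -0.055], [1, 0, 0, 0, 0, 0, 0]]
  ]
}}

```text
t: 5.87
position: [551.4, 174.5, 46.4]
tool_rot: [-0.001, 0.996, -0.088, 0.001]
wrist_force: [-0.9, 2.3, 6.8]
opening: 54.4
grip_force: 62.3
```

Emit:
{"api": "arm_command", "payload": {
  "steps": [
    [[1, 0, 0, 0, 0, 0, 0], [1, 0, 0, 0, 0, 0, 0]]
  ]
}}

```text
t: 6.03
position: [551.4, 174.5, 46.4]
tool_rot: [-0.001, 0.996, -0.086, 0.001]
wrist_force: [-1.0, 3.3, 6.7]
opening: 54.1
grip_force: 62.3
```

```bash
python3 - <<'E'
from h import *
s=r.snapshot("side"); t=r.snapshot("top"); print(r.sense()["ft_torque"])
a=cv2.resize(s["img"][130:220,250:350,::-1],None,fx=4,fy=4,interpolation=2);b=cv2.resize(t["img"][150:240,210:310,::-1],None,fx=4,fy=4,interpolation=2)
cv2.imwrite("pics/e.png",np.hstack([a,b]))
E
```

```text
[-0.10320953  0.35979214 -0.00533553]
```

View pics/e.png

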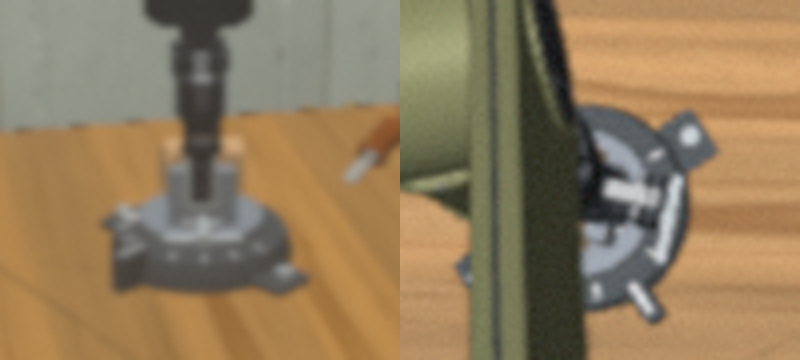

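The head followed the 45° turn, the pointer is off the lug, and the axial moment is about 0, so it's in a click. Next I release and lift.

Emit:
{"api": "arm_command", "payload": {
  "steps": [
    [[-1, 0, 0, 0, 0, 0, 0], [-1, 0, 0, 0, 0, 0, 0], [-1, 0, 0, 0, 0, 0, 0], [-1, 0, 0, 0, 0, 0, 0], [-1, 0, 0, 0, 0, 0, 0]]
  ]
}}

```text
t: 6.55
position: [551.1, 173.6, 45.1]
tool_rot: [0.0, 0.996, -0.087, -0.0]
wrist_force: [-1.0, 0.2, -0.6]
opening: 85.4
grip_force: 0.0
```

Emit:
{"api": "arm_command", "payload": {
  "steps": [
    [[-1, 0, 0, 0, 0, 0, 0], [-1, 0, 0, 10, 0, 0, 0], [-1, 0, 0, 20, 0, 0, 0], [-1, 0, 0, 30, 0, 0, 0], [-1, 0, 0, 30, 0, 0, 0]]
  ]
}}

```text
t: 6.97
position: [550.2, 173.4, 136.0]
tool_rot: [0.0, 0.996, -0.087, -0.001]
wrist_force: [1.3, 0.5, 1.2]
opening: 85.2
grip_force: 0.0
```

Emit:
{"api": "arm_command", "payload": {
  "steps": [
    [[-1, 0, 0, 30, 0, 0, 0], [-1, 0, 0, 30, 0, 0, 0], [-1, 0, 0, 30, 0, 0, 0], [-1, -10, -38, 0, 0, 0, 0], [-1, -10, -38, 0, 0, 0, 0]]
  ]
}}

```text
t: 7.38
position: [533.3, 98.6, 228.9]
tool_rot: [-0.001, 0.996, -0.085, 0.004]
wrist_force: [0.6, -1.1, -0.3]
opening: 85.5
grip_force: 0.0
```

Emit:
{"api": "arm_command", "payload": {
  "steps": [
    [[-1, -10, -38, 0, 0, 0, 0], [-1, -10, -38, 0, 0, 0, 0], [-1, -10, -38, 0, 0, 0, 0], [-1, -10, -38, 0, 0, 0, 0], [-1, 0, 0, 0, 0, 0, 0]]
  ]
}}

```text
t: 7.8
position: [489.0, -60.3, 226.1]
tool_rot: [0.002, 0.996, -0.089, -0.0]
wrist_force: [0.1, 0.1, -0.3]
opening: 85.5
grip_force: 0.0
```

Emit:
{"api": "arm_command", "payload": {
  "steps": [
    [[-1, 0, 0, 0, 0, 0, 0], [-1, 0, 0, 0, 0, 0, 0], [-1, 0, 0, 0, 0, 0, 0]]
  ]
}}

```text
t: 8.05
position: [491.4, -53.3, 225.6]
tool_rot: [-0.0, 0.996, -0.086, 0.0]
wrist_force: [0.6, -0.4, 1.0]
opening: 85.8
grip_force: 0.0
```

```bash
python3 - <<'E'
from h import *
s=r.snapshot("top"); save(s,"f",(216,162,296,242),7.5)
E
```

```text
(no output)
```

View pics/f.png

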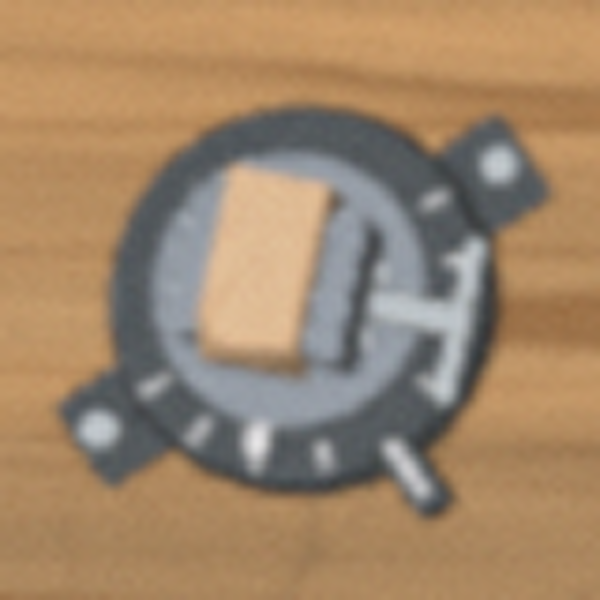

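The pointer, at (258,440), sits on the second tick clockwise past the lug, and the arm is clear of everything.

```bash
python3 -c "
from plant import r
print(r.hand_in())"
```

```text
the job is handed in; nothing more can be done
None
```

The vise holding the blank was turned clockwise to the second tick past the zero lug and released. A last picture showed its pointer on that tick. The empty vise was not touched, and I handed the job in at about 8 s with the arm clear; no verdict came back.

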